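# Set a metering valve's dial to the red set-point and lock it

### The arm

A 6-joint arm with a two-finger parallel gripper is mounted at the origin on a cart in front of the work surface, level with it; the furniture and walls round the work are solid. World frame = base frame: x ahead of the robot, y to its left, z up, the work surface at z = 0. Lengths are in m, angles in degrees, forces in N, time in s.
With the tool pointing down it reaches from about 0.35 to 0.975 m from the base axis. Payload 4.9 kg.
Tool frame: the origin (TCP) lies midway between the tips of the shut fingers; the grasp point (between the pads) lies 19 mm behind it (r.hold_point_z is the distance from the TCP to the grasp point, in m); x points along the fingers, y is the direction in which the jaws open and shut, and the axes are right-handed (so a half turn about x gives the same grasp; the last joint's range is limited). The gripper opens to 85 mm and grips with 20 to 120 N. Pads are 22 mm wide; open, the fingers measure 114 mm over their backs; the gripper's body (76 mm by 85 mm) begins 54 mm behind the grasp point. The pads swing forward as they close: fully open they stand 13 mm farther back than shut.
Start: joints at [-76.433, 3.019, 92.412, -0, 84.569, -6.818], TCP at [0.218, -0.586, 0.231] pointing down, gripper open.
Joint ranges: [-172.51, 172.51], [-57.92, 126.97], [3.15, 148.05], [-58.71, 238.71], [5.1, 150.11], [-179.66, 179.66]. Speed limits (degrees/s): [147.25, 147.25, 180, 180, 180, 180].

### API

Orientations are given as a 3x3 rotation matrix whose columns are the frame's x, y, z axes.
In Python, from workcell import r, hand, optics gives the robot as it stands. Calls block until the motion is done:
- r.movep(position, orientation): joint-space move of the TCP to a pose.
- r.servo_line(position, speed=0.15, attitude=None, until_force=None): straight line of the TCP; attitude=None keeps the orientation; speed is the mean speed in m/s. With until_force (N) it stops when the force on the tool has changed by that much, and returns True; else False.
- r.move_joints(angles): joint-space move.
- hand.gripper_to(opening, effort=None): finger opening in m; effort is the grip in N (None keeps the last); returns when the fingers have stopped.
- r.wait(seconds).
- r.inverse_kinematics(position, orientation): joint angles nearest the present ones, or None.
- r.state(): the state.
- optics.capture(name): name is "scene" or "top"; returns a dict with "color" (480x640x3 uint8, blue, green, red), "camera_matrix" (3x3 intrinsics, pixels), "origin" and "attitude" of the camera in the world. Camera axes: x right, y down, z forward; pixel columns grow to the right and rows downward; lengths in m; the calibration is good to about 2 mm. A picture is of the moment at which its call begins. There is no depth.
A pose or a line that the arm cannot do raises r.IKError and nothing moves.
- r.sign_off(): hands the job in, once; it reports no verdict.
The state is a dict: "clock": time; "joints": joint angles; "qd": joint speeds; "joint_efforts": joint torques, N m; "tcp_pos": TCP position; "tcp_rot": TCP orientation; "ft_force": force on the tool from outside, world axes, zero at the start; "ft_torque": the same for the moment, N m; "gripper_width": finger opening in m.
Only numpy, scipy, OpenCV 4.12 (cv2) and the standard library are available. Lean on these libraries where they do the work, as an engineer would, in place of code of your own. Each camera call takes 0.05 s, during which the arm holds its last target. There are 200 camera calls.

### The job

Set the metering valve to its marked opening: push the blue lock lever over to its free stop, turn the black dial by pushing its finger tab until the white mark lines up with the red set-point rider on the scale, then push the lever fully back so that the dial is clamped at that setting. Use the fingertips only, never pinching the tab or the lever, and leave the red rider and the wrench, tin and tube fitting lying round the valve where they are.

Things in the scene. Friction and masses are not known exactly. Their poses are not given: they have to be found in the camera images.
- metering_valve: bench metering valve, fixed to the worktop; plate 170 x 150 x 10 mm, capped tube stubs to 104 mm left and right. Origin: plate's underside, on the dial axis, z = 0. x: its rear (away from the robot at yaw 0), y: its left. White scale plate round the dial, radius 82 mm, top at 56 mm; lines every 5 degrees, longer every 10, from its left over its front to its right
- dial_centre (a point): on the dial's vertical axis, at the height of the dial's top face (69 mm above the worktop)
- dial (a joint): angle of the black dial (radius 57 mm, top face 69 mm above the worktop), 0 to 3.4 rad, counter-clockwise seen from above; at 0 the white mark points along the valve's +y and the tab along -y. It stays where left (friction 0.12 N m, about 3 N at the tab) while the lever is free; while the lever is clamped a brake under the scale holds it against some 15 N at the tab
- dial_mark (a point): outer end of the dial's white index mark (a radial line 4 mm wide), 59 mm from the dial axis, 67 mm above the worktop
- tab_centre (a point): centre of the dial's aluminium finger tab, an upright block across the axis from the white mark: 21 mm long along the radius, 10 mm thick, 30 mm high (69 to 99 mm above the worktop; this point at 84 mm, 40 mm from the dial axis). Push on the broad face that trails in the turn; pressing both broad faces at once counts as pinching
- set_rider (a joint): angle of the red set-point rider clipped on the rim of the scale plate, rad, counted like the dial's angle: the dial is set when both angles are equal. The set-point lies counter-clockwise of the dial's start
- set_mark (a point): tip of the red rider's radial pointer (5 mm wide), 59 mm from the dial axis, 57 mm above the worktop; the rider's top is at 58 mm. It coincides in plan with dial_mark when the marks line up
- lock_lever (a joint): angle of the lock lever, rad: 0 = clamped stop, 1.05 = free stop; grows clockwise seen from above. At angle b it points from its pivot along the valve's +x turned counter-clockwise by 155 degrees minus b: to the front left when clamped, to the left when free. The brake bites below 0.5. It stays where left; 3 to 5 N at the paddle turn it
- lever_pivot (a point): the lock lever's vertical axis, 50 mm above the worktop, 52 mm from the dial axis in the direction 120 degrees counter-clockwise from the valve's x, so at (-26, 45) mm in its frame
- paddle_centre (a point): centre of the blue paddle on the lever's end, 80 mm from the pivot: 21 mm long along the lever, 10 mm thick, 36 mm high (49 to 85 mm above the worktop; this point at 67 mm). Push on one of its broad faces; pressing both at once counts as pinching. The bar below it is 9 mm wide, 43 to 49 mm above the worktop
- wrench_small: bystander: loose open-end wrench, 22 x 105 x 4 mm, lying right of the valve; origin: centre of its underside
- ferrule_tin: bystander: loose round tin, 57 mm across, 26 mm high, behind the valve; origin: centre of its underside
- spare_union: bystander: loose steel tube fitting, 19 x 47 x 17 mm, lying behind the valve; origin: centre of its underside

How it is judged:
By the outcome, as a careful person would: the job done as asked, in the order asked, and still so for the second after the job is handed in, with the robot touching nothing.
It also fails if it takes over 72 s, if anything falls off the work surface, if the arm or the gripper's body presses on something with over 40 N, if the wrist force passes 120 N, or if a joint passes its speed limit or range.

## Working session

There is one attempt and no reset: what is moved stays moved. The work goes in short steps, each a Python script; the robot and the scene stay as the last script left them, time stands still between calls to the robot, and variables do not carry over. Pictures are saved under pics/ and viewed, about 8 in all and at most 12, crops included, and the job is handed in when it is done.

```bash
mkdir -p pics; ls
python3 - <<'E'
from workcell import r,hand,optics
import cv2,pickle
for n in("scene","top"):
    c=optics.capture(n); cv2.imwrite(f"pics/{n}0.png",c["color"]); pickle.dump(c,open(f"{n}0.pkl","wb"))
    print(n,c["camera_matrix"],c["origin"],c["attitude"])
print(r.state())
E
```

```text
pics
scene [[565.77977687   0.         315.80183048]
 [  0.         565.77977687 228.20309567]
 [  0.           0.           1.        ]] [ 0.30782305 -0.30474099  0.70546324] [[ 0.82975568 -0.41342887  0.37494276]
 [-0.55811871 -0.61101462  0.56139526]
 [-0.0030015  -0.67508348 -0.73773524]]
top [[480.7768492    0.         320.25360568]
 [  0.         480.7768492  234.89118153]
 [  0.           0.           1.        ]] [0.54376588 0.16193154 0.91523967] [[-0.00991365 -0.99270342  0.12017336]
 [-0.9997968   0.01194982  0.01623479]
 [-0.01755238 -0.119988   -0.99262017]]
{'clock': 0.1, 'joints': array([-7.64346163e+01,  3.05330171e+00,  9.24858159e+01,  2.38498386e-03,
        8.45697066e+01, -6.82025351e+00]), 'qd': array([ 0.00288006, -0.05431602, -0.02502926,  0.00259258,  0.05613344,
        0.08413119]), 'joint_efforts': array([-2.37519453e-04, -3.94906676e+01, -3.71362031e+01, -1.14212141e-04,
        3.93681752e-03, -7.24481339e-06]), 'tcp_pos': array([ 0.21756434, -0.58529314,  0.23017127]), 'tcp_rot': array([[-4.05216208e-04,  3.48332969e-01, -9.37370779e-01],
       [ 1.85607277e-03, -9.37368980e-01, -3.48333103e-01],
       [-9.99998195e-01, -1.88097859e-03, -2.66694234e-04]]), 'ft_force': array([-0.03432709,  0.0197506 , -0.17768755]), 'ft_torque': array([ 0.04199186, -0.03114674, -0.03238241]), 'gripper_width': 0.08572741806672773}
```

View pics/top0.png

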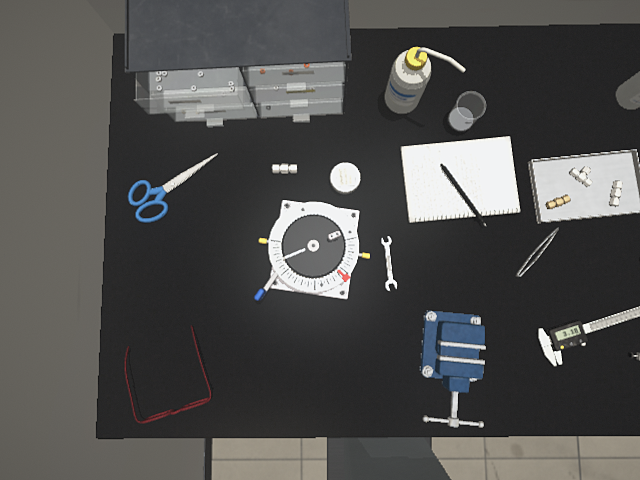

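View pics/scene0.png

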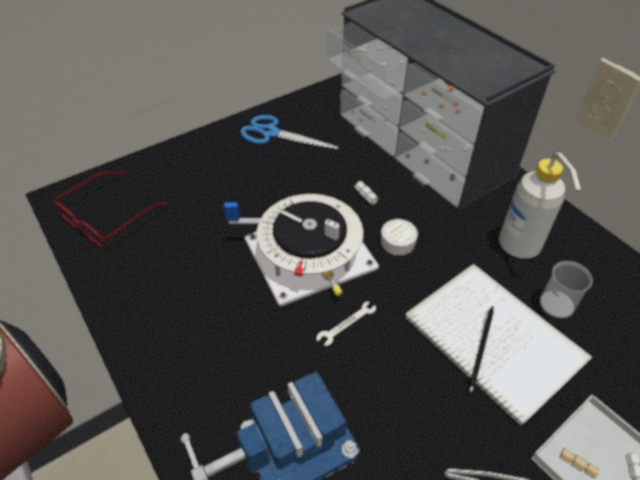

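Top view: dial hub near (313,245), white mark to (275,259), tab (334,236), red rider (343,275), blue paddle (259,295), wrench (390,265), tin (345,177), union (285,169). The lever is clamped. The next script takes the measurements.

```bash
cat > h.py <<'E'
import numpy as np,cv2
from scipy.optimize import least_squares
from math import *
def cast(c,uv,z):
    uv=np.atleast_2d(np.asarray(uv,float)); K=c["camera_matrix"]
    d=np.c_[(uv-K[:2,2])/[K[0,0],K[1,1]],np.ones(len(uv))]@c["attitude"].T
    o=c["origin"]; return (o+d*((z-o[2])/d[:,2])[:,None])[:,:2]
def proj(c,p):
    q=c["attitude"].T@(np.asarray(p,float)-c["origin"]); return (c["camera_matrix"]@(q/q[2]))[:2]
def ang(v): return degrees(atan2(v[1],v[0]))
def measure(c,guess):
    """all from one view; angles world deg"""
    im=c["color"].astype(int); B,G,R=im[...,0],im[...,1],im[...,2]
    H,W=B.shape; vv,uu=np.mgrid[:H,:W]; P=np.c_[uu.ravel(),vv.ravel()]
    g=np.array(guess,float); out={}
    # dial disc: dark component round the hub
    X=cast(c,P,.069); d=np.hypot(*(X-g).T).reshape(H,W)
    m=((im.max(2)<110)&(d<.075)).astype(np.uint8)
    n,l,s,_=cv2.connectedComponentsWithStats(m); k=1+np.argmax([ (s[i,4]) for i in range(1,n)])
    cn=max(cv2.findContours((l==k).astype(np.uint8),cv2.RETR_EXTERNAL,cv2.CHAIN_APPROX_NONE)[0],key=len)[:,0]
    Y=cast(c,cn,.069)
    f=least_squares(lambda p:np.hypot(*(Y-p[:2]).T)-p[2],[*g,.057],loss="soft_l1",f_scale=.001)
    out["centre"]=f.x[:2]; out["rad"]=f.x[2]
    ctr=f.x[:2]
    # mark: bright low-saturation pixels 24..54 mm from the axis
    X=cast(c,P,.068)-ctr; rr=np.hypot(*X.T); gr=im.mean(2).ravel()
    m=(rr>.020)&(rr<.052)&(gr>110)
    n,l,s,_=cv2.connectedComponentsWithStats(m.reshape(H,W).astype(np.uint8))
    blobs=[]
    for i in range(1,n):
        if s[i,4]<8: continue
        q=(l.ravel()==i); w=gr[q]-40; v=(X[q]*w[:,None]).sum(0)/w.sum()
        blobs.append((int(s[i,4]),round(ang(v),2),round(1e3*hypot(*v),1),round(1e3*float(np.ptp(rr[q])),1)))
    out["blobs(n,ang,r_mm,rspan)"]=blobs
    X=cast(c,P,.058)-ctr; rr=np.hypot(*X.T)
    q=(rr<.095)&((R-np.maximum(B,G)).ravel()>50); w=(R-np.maximum(B,G)).ravel()[q]
    if q.any():
        v=(X[q]*w[:,None]).sum(0)/w.sum(); out["rider"]=(int(q.sum()),round(ang(v),2),round(1e3*hypot(*v),1),(1e3*rr[q].min()).round(1),(1e3*rr[q].max()).round(1))
        qi=q&(rr<.071)
        if qi.any(): out["rider_in"]=(int(qi.sum()),round(ang(X[qi].mean(0)),2))
    X=cast(c,P,.067); rr=np.hypot(*(X-ctr).T)
    q=(rr<.17)&((B-R).ravel()>60)
    if q.any():
        out["paddle"]=X[q].mean(0); out["npad"]=int(q.sum())
    X=cast(c,P,.05)  ; rr=np.hypot(*(X-ctr).T)
    q=(rr>.08)&(rr<.14)&((np.minimum(G,R)-B).ravel()>60)
    n,l,s,cc=cv2.connectedComponentsWithStats(q.reshape(H,W).astype(np.uint8))
    out["yellow"]=[(int(s[i,4]),cast(c,cc[i],.03)[0].round(4)) for i in range(1,n) if s[i,4]>8]
    return out
E
python3 - <<'E'
from h import *
import pickle
for n,px in(("top",(313,245)),("scene",(309,224))):
    c=pickle.load(open(n+"0.pkl","rb")); g=cast(c,px,.069)[0]; print(n,g)
    for k,v in measure(c,g).items(): print(k,v)
c=pickle.load(open("top0.pkl","rb"));a=cv2.resize(c["color"][185:310,240:400],None,fx=4,fy=4,interpolation=cv2.INTER_CUBIC)
cv2.imwrite("pics/crop0.png",a)
E
```

```text
top [0.62835796 0.18878506]
centre [0.62737405 0.18813341]
rad 0.05498686283427888
blobs(n,ang,r_mm,rspan) [(76, -62.52, 41.0, 21.5), (68, 111.04, 36.3, 31.1)]
rider (62, -135.01, 75.3, np.float64(61.0), np.float64(83.7))
rider_in (16, -135.31)
paddle [0.54305545 0.28501238]
npad 68
yellow [(38, array([0.6421, 0.2836])), (41, array([0.6125, 0.0933]))]
scene [0.62752852 0.1926998 ]
centre [0.62302504 0.18436032]
rad 0.056181351991229485
blobs(n,ang,r_mm,rspan) [(78, 101.3, 37.2, 30.5), (10, 60.77, 20.6, 1.6), (201, -26.89, 34.2, 20.8)]
rider (91, -136.11, 71.4, np.float64(54.2), np.float64(82.0))
rider_in (41, -136.48)
paddle [0.54337546 0.28794806]
npad 232
yellow [(66, array([0.6087, 0.0903]))]
```

View pics/crop0.png

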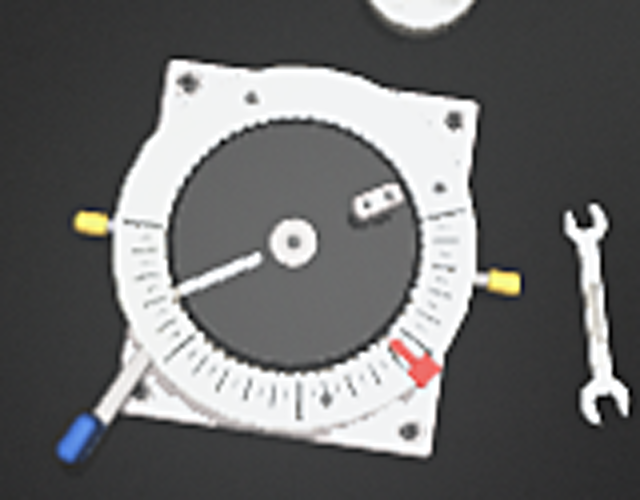

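Centre is about (0.6275, 0.1883), agreeing between the disc fit and the stub midpoint. Yaw is about -8.8°, the paddle sits 82 mm from the pivot (80 expected), the mark is at about 112° and the rider at about -135° (world). Next I do the lever.

```bash
cat > mv.py <<'E'
from h import *
from workcell import r,hand,optics
C=np.array([.6275,.1883]); YAW=-8.84
def rot(a): a=radians(a); return np.array([[cos(a),-sin(a)],[sin(a),cos(a)]])
PIV=C+rot(YAW)@[-.026,.045]
def u(a): return np.array([cos(radians(a)),sin(radians(a))])
def att(a,flip):  # tool down, y along flip * ccw tangent at bearing a
    y=flip*np.array([*u(a+90),0]); x=np.array([0,0,-1.]); return np.c_[x,y,np.cross(x,y)]
def pose(piv,R,a,d,z,flip):  # d: tangential offset (ccw +) from the bar at bearing a
    return np.array([*(piv+R*u(a)+d*u(a+90)),z]),att(a,flip)
def arc(piv,R,a0,a1,d,z,flip,speed,until=None,step=6):
    n=max(1,ceil(abs(a1-a0)/step))
    for a in np.linspace(a0,a1,n+1)[1:]:
        p,A=pose(piv,R,a,d,z,flip)
        if r.servo_line(p,speed,A,until_force=until): return a
    return None
def st(): 
    s=r.state(); print("t",s["clock"].__round__(2),"tcp",s["tcp_pos"].round(4),"F",s["ft_force"].round(1),"j",s["joints"].round(0))
E
python3 - <<'E'
from mv import *
print(PIV)
for nm,P,R,aa,ds in(("lever",PIV,.08,(146,116,84),(.02,.033)),("leverback",PIV,.08,(86,116,148),(-.02,-.033)),("tab",C,.04,(-70,-30,0,47),(-.02,-.033))):
    for f in(1,-1):
        for a in aa:
            print(nm,f,a,[None if q is None else np.round(q).astype(int).tolist() for d in ds for q in [r.inverse_kinematics(*pose(P,R,a,d,.06,f))]])
E
```

```text
[0.60872425 0.23676103]
lever 1 146 [[19, 8, 104, 0, 68, 143], [19, 7, 106, 0, 67, 143]]
lever 1 116 [[22, 13, 99, 0, 68, 176], [22, 11, 101, 0, 68, 176]]
lever 1 84 [[22, 18, 92, 0, 70, -152], [22, 17, 94, 0, 69, -152]]
lever -1 146 [[19, 8, 104, 0, 68, -37], [19, 7, 106, 0, 67, -37]]
lever -1 116 [[22, 13, 99, 0, 68, -4], [22, 11, 101, 0, 68, -4]]
lever -1 84 [[22, 18, 92, 0, 70, 28], [22, 17, 94, 0, 69, 28]]
leverback 1 86 [[20, 22, 87, 0, 71, -156], [20, 24, 85, 0, 71, -156]]
leverback 1 116 [[22, 18, 93, 0, 69, 176], [22, 19, 91, 0, 70, 176]]
leverback 1 148 [[21, 12, 100, 0, 68, 143], [22, 14, 98, 0, 68, 144]]
leverback -1 86 [[20, 22, 87, 0, 71, 24], [20, 24, 85, 0, 71, 24]]
leverback -1 116 [[22, 18, 93, 0, 69, -4], [22, 19, 91, 0, 70, -4]]
leverback -1 148 [[21, 12, 100, 0, 68, -37], [22, 14, 98, 0, 68, -36]]
tab 1 -70 [[6, 14, 98, 0, 69, -14], [6, 12, 100, 0, 68, -14]]
tab 1 -30 [[7, 18, 93, 0, 69, -53], [6, 16, 94, 0, 69, -54]]
tab 1 0 [[8, 20, 90, 0, 70, -82], [7, 19, 91, 0, 70, -83]]
tab 1 47 [[11, 21, 89, 0, 70, -126], [10, 22, 88, 0, 70, -127]]
tab -1 -70 [[6, 14, 98, 0, 69, 166], [6, 12, 100, 0, 68, 166]]
tab -1 -30 [[7, 18, 93, 0, 69, 127], [6, 16, 94, 0, 69, 126]]
tab -1 0 [[8, 20, 90, 0, 70, 98], [7, 19, 91, 0, 70, 97]]
tab -1 47 [[11, 21, 89, 0, 70, 54], [10, 22, 88, 0, 70, 53]]
```

Run:
```python
from mv import *
hand.gripper_to(0.0)
p,A=pose(PIV,.08,146,.034,.17,-1)
r.movep(p,A); st()
p[2]=.060; r.servo_line(p,.15); st()
hit=r.servo_line(pose(PIV,.08,146,.012,.06,-1)[0],.04,until_force=2.0); st(); 
t=r.state()["tcp_pos"][:2]; d=float((t-PIV-.08*u(146))@u(236)); print("hit",hit,"d",d)
a=arc(PIV,.08,146,81,d,.06,-1,.06,until=14); print("stopped at",a); st()
q=r.state()["tcp_pos"].copy()
b=q.copy(); b[:2]+=.02*u(176); r.servo_line(b,.1); b[2]=.2; r.servo_line(b,.25); 
r.movep([.42,-.12,.25],att(-70,1)); st()
c=optics.capture("top"); cv2.imwrite("pics/top1.png",cv2.resize(c["color"][185:310,240:400],None,fx=4,fy=4,interpolation=cv2.INTER_CUBIC))
for k,v in measure(c,C).items(): print(k,v)
m=measure(c,C)["paddle"]; print("lever bearing",ang(m-PIV),"len",hypot(*(m-PIV)))
```

```text
t 4.0 tcp [0.5238 0.2527 0.1701] F [ 1.  -0.1  0.6] j [ 18.  -0. 102.  -0.  79. -38.]
t 4.88 tcp [0.5242 0.2535 0.061 ] F [-0.  -0.1  0.9] j [ 18.   7. 106.   0.  67. -38.]
t 5.34 tcp [0.5332 0.2679 0.0602] F [0.5 0.1 0.6] j [ 20.   9. 104.  -0.  68. -36.]
hit True d 0.016368317788711565
stopped at 81.0
t 8.48 tcp [0.5943 0.319  0.0589] F [-5.6 -0.1  4. ] j [22. 19. 91.  1. 71. 30.]
t 11.28 tcp [ 0.4202 -0.1196  0.2496] F [-0.  -0.2  0.3] j [-26. -25. 115.   0.  90. -46.]
centre [0.62739459 0.18812439]
rad 0.054973676763039145
blobs(n,ang,r_mm,rspan) [(77, -62.55, 40.9, 22.3), (14, -81.02, 30.6, 18.4), (16, -96.59, 49.8, 1.6), (68, 111.07, 36.3, 31.1), (12, -124.02, 50.1, 3.6), (15, -151.21, 50.6, 1.8)]
rider (62, -135.03, 75.3, np.float64(61.0), np.float64(83.7))
rider_in (16, -135.33)
paddle [0.61598107 0.31960937]
npad 66
yellow [(38, array([0.6421, 0.2836])), (41, array([0.6125, 0.0933]))]
lever bearing 84.9941494670685 len 0.0831655489086921
```

View pics/top1.png

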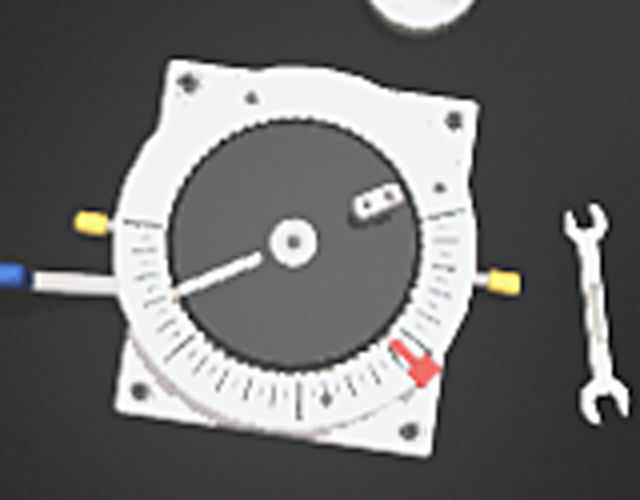

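Lever is at its free stop: the push ended on force and the paddle bearing is about 85–86°, with 86 expected. Mark and rider have not moved. Next I push the dial to about 6° short of the set-point and look.

```bash
cat >> mv.py <<'E'
def look(name,view=True):
    c=optics.capture("top"); 
    cv2.imwrite(f"pics/{name}.png",cv2.resize(c["color"][185:310,240:400],None,fx=4,fy=4,interpolation=cv2.INTER_CUBIC))
    m=measure(c,C)
    for k in m: print(k,m[k])
    return m
E
python3 - <<'E'
from mv import *
Z=.075; T0=-67.5
p,A=pose(C,.04,T0,-.034,.16,1)
r.movep(p,A); p[2]=Z; r.servo_line(p,.15); st()
hit=r.servo_line(pose(C,.04,T0,-.010,Z,1)[0],.03,until_force=2.0)
t=r.state()["tcp_pos"][:2]; d=float((t-C-.04*u(T0))@u(T0+90)); print("hit",hit,"d",d); st()
a=arc(C,.04,T0,39,d,Z,1,.05,until=15); print("stopped",a); st()
t=r.state()["tcp_pos"].copy(); t[:2]-=.015*u(39+90); r.servo_line(t,.1); t[2]=.17; r.servo_line(t,.25)
r.movep([.42,-.12,.25],att(-70,1)); st()
look("top2")
E
```

```text
t 13.31 tcp [0.6121 0.1381 0.0761] F [ 0.2 -0.1  0.3] j [  6.  11.  99.  -0.  70. -17.]
hit True d -0.018510365988514094
t 13.87 tcp [0.6257 0.1443 0.0748] F [-0.2 -0.6  1.2] j [  6.  13.  97.  -0.  70. -16.]
stopped None
t 18.38 tcp [0.67   0.1992 0.075 ] F [ 2.1 -0.5  0.2] j [  10.   20.   88.    0.   72. -118.]
t 20.73 tcp [ 0.4202 -0.1197  0.2495] F [ 0.  -0.1  0.7] j [-26. -25. 115.   0.  90. -46.]
centre [0.62734274 0.18908354]
rad 0.05488476865811597
blobs(n,ang,r_mm,rspan) [(66, 35.56, 42.5, 19.4), (13, -77.35, 49.0, 8.7), (64, -113.62, 45.7, 18.1), (32, -99.79, 36.4, 24.8), (68, -141.44, 35.9, 30.5), (15, -163.86, 50.4, 2.4)]
rider (62, -134.49, 76.0, np.float64(61.6), np.float64(84.4))
rider_in (16, -134.71)
paddle [0.61589853 0.31956627]
npad 67
yellow [(39, array([0.6422, 0.2838])), (41, array([0.6125, 0.0933]))]
```

View pics/top2.png

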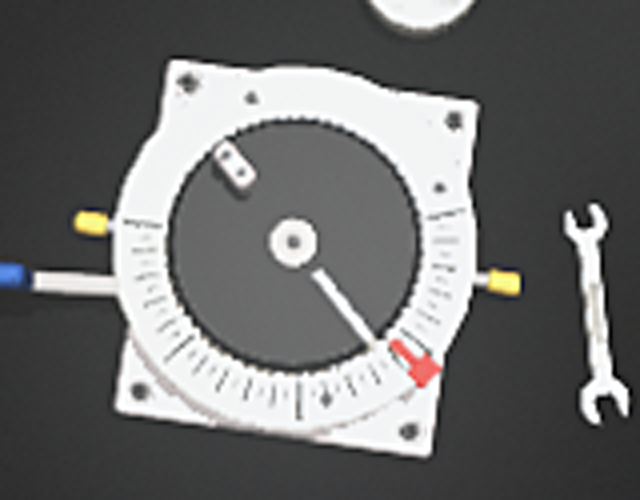

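The mark now stands about 6–7° short of the rider: mark tip at crop (378,348), pointer tip at (398,345). To remove centre bias I intersect the mark's lines from its two positions, in both cameras.

```bash
cat >> mv.py <<'E'
def line(c,b,ctr=C,r0=.016,r1=.053,w=14,z=.068):
    """mark centroid and direction from bright pixels in the sector round bearing b"""
    g=c["color"].astype(float).mean(2); H,W=g.shape; vv,uu=np.mgrid[:H,:W]
    X=cast(c,np.c_[uu.ravel(),vv.ravel()],z); D=X-ctr; rr=np.hypot(*D.T)
    da=(np.degrees(np.arctan2(D[:,1],D[:,0]))-b+180)%360-180
    q=(rr>r0)&(rr<r1)&(abs(da)<w); gg=g.ravel()[q]; bg=np.median(gg); wt=np.clip(gg-bg-25,0,None)
    Y=X[q]; mu=(Y*wt[:,None]).sum(0)/wt.sum(); E=Y-mu
    v=np.linalg.eigh((E*wt[:,None]).T@E)[1][:,1]; v*=np.sign(v@u(b)); return mu,v
def red(c,ctr=C,z=.0575):
    im=c["color"].astype(float); H,W,_=im.shape; vv,uu=np.mgrid[:H,:W]
    X=cast(c,np.c_[uu.ravel(),vv.ravel()],z); w=np.clip((im[...,2]-im[...,:2].max(2)).ravel()-15,0,None)
    rr=np.hypot(*(X-ctr).T); out=[]
    for lo,hi in((0,.095),(0,.069)):
        q=(rr>lo)&(rr<hi); out.append((X[q]*w[q,None]).sum(0)/w[q].sum())
    return out
def isect(l1,l2):
    (a,v),(b,w)=l1,l2; s=np.linalg.solve(np.c_[v,-w],b-a)[0]; return a+s*v
E
cat > ev.py <<'E'
from mv import *
import pickle,sys
def ev(b2):
    for n in("top","scene"):
        c0=pickle.load(open(n+"0.pkl","rb")); c1=optics.capture(n)
        ctr=C
        for _ in range(3):
            l0=line(c0,112,ctr); l1=line(c1,b2,ctr); ctr=isect(l0,l1)
        R=red(c1,ctr); tip=l1[0]+(.059-hypot(*(l1[0]-ctr)))*l1[1]
        print(n,"ctr",ctr.round(4),"mark0",round(ang(l0[1]),2),"mark",round(ang(l1[1]),2),
          "rider",[round(ang(x-ctr),2) for x in R],[round(1e3*hypot(*(x-ctr)),1) for x in R],
          "remain",[round(ang(x-ctr)-ang(l1[1]),2) for x in R], "withC:",round(ang(l1[0]-C),2),[round(ang(x-C),2) for x in R])
        cv2.imwrite(f"pics/{n}_{int(r.state()['clock'])}.png",c1["color"])
if __name__=="__main__": ev(float(sys.argv[1]))
E
python3 ev.py -141.5
```

```text
top ctr [0.628  0.1889] mark0 112.1 mark -142.34 rider [-135.31, -135.14] [73.1, 65.0] remain [7.03, 7.2] withC: -142.59 [-135.36, -135.18]mv.py:31: RuntimeWarning: invalid value encountered in divide
  Y=X[q]; mu=(Y*wt[:,None]).sum(0)/wt.sum(); E=Y-mu
  return _methods._mean(a, axis=axis, dtype=dtype,
  ret = ret.dtype.type(ret / rcount)
Traceback (most recent call last):
  File "ev.py", line 14, in <module>
    if __name__=="__main__": ev(float(sys.argv[1]))
                             ~~^^^^^^^^^^^^^^^^^^^^
  File "ev.py", line 8, in ev
    l0=line(c0,112,ctr); l1=line(c1,b2,ctr); ctr=isect(l0,l1)
                                                 ~~~~~^^^^^^^
  File "mv.py", line 41, in isect
    (a,v),(b,w)=l1,l2; s=np.linalg.solve(np.c_[v,-w],b-a)[0]; return a+s*v
                         ~~~~~~~~~~~~~~~^^^^^^^^^^^^^^^^^
numpy.linalg.LinAlgError: Singular matrix
```

Top view says 7.1° remain, and all variants agree. The parked arm blocked the scene view, so I'll park at the start pose instead. Next I push to about 1.5° short.

```bash
cat >> mv.py <<'E'
HOME=[-76.433, 3.019, 92.412, 0, 84.569, -6.818]
def push_dial(a_now,a_cmd,d=-.0185,Z=.075):
    p,A=pose(C,.04,a_now,d-.012,.17,1); r.movep(p,A); p[2]=Z; r.servo_line(p,.15)
    p,A=pose(C,.04,a_now,d-.003,Z,1); r.servo_line(p,.06,A)
    arc(C,.04,a_now-4,a_cmd,d,Z,1,.03,step=3); r.wait(.3); st()
    t=r.state()["tcp_pos"].copy(); t[:2]-=.015*u(a_cmd+90); r.servo_line(t,.1); t[2]=.17; r.servo_line(t,.25)
    r.move_joints(HOME); st()
E
sed -i 's/c0=pickle/w=14 if n=="top" else 20; c0=pickle/; s/,112,ctr)/,112,ctr,w=w)/; s/,b2,ctr)/,b2,ctr,w=w)/' ev.py
python3 - <<'E'
from mv import *
push_dial(37.7,44.6)
from ev import ev
try: ev(-136.8)
except Exception as e: print(e)
E
```

```text
t 24.78 tcp [0.6691 0.2033 0.0751] F [ 2.3 -1.3 -0.6] j [  11.   20.   88.    0.   72. -124.]
t 28.79 tcp [ 0.2183 -0.5856  0.2312] F [-0.5 -0.6  0.2] j [-76.   3.  92.   0.  85.  -7.]
top ctr [0.628 0.189] mark0 112.1 mark -136.9 rider [-135.34, -135.03] [72.8, 65.1] remain [1.56, 1.86] withC: -137.2 [-135.46, -135.17]
scene ctr [0.6275 0.1915] mark0 111.79 mark -137.37 rider [-133.94, -135.12] [79.1, 65.2] remain [3.43, 2.25] withC: -141.56 [-135.62, -137.2]
```

Top view gives about 1.7–1.9° left and scene about 2.2°. Fine push of 1.8°.

Run:
```python
from mv import *
push_dial(43.0,46.4)
from ev import ev
ev(-135)
a=cv2.imread("pics/top_%d.png"%int(r.state()["clock"])) ; b=cv2.imread("pics/scene_%d.png"%int(r.state()["clock"]))
f=lambda i,x,y,w,h,k:cv2.resize(i[y:y+h,x:x+w],None,fx=k,fy=k,interpolation=cv2.INTER_CUBIC)
cv2.imwrite("pics/fin.png",np.hstack([f(a,300,235,56,70,7),f(b,260,200,80,100,4.9)]))
```

```text
t 34.2 tcp [0.6687 0.2042 0.0751] F [ 2.4 -2.1 -0.5] j [  11.   20.   88.   -0.   72. -125.]
t 38.21 tcp [ 0.2183 -0.5856  0.2312] F [-1.4 -0.3 -0.7] j [-76.   3.  92.   0.  85.  -7.]
top ctr [0.6281 0.1886] mark0 112.14 mark -135.81 rider [-135.55, -135.41] [73.0, 64.9] remain [0.25, 0.39] withC: -135.36 [-135.34, -135.18]
scene ctr [0.6274 0.1917] mark0 111.79 mark -135.53 rider [-133.82, -134.96] [79.2, 65.3] remain [1.71, 0.57] withC: -139.88 [-135.62, -137.19]
```

View pics/fin.png

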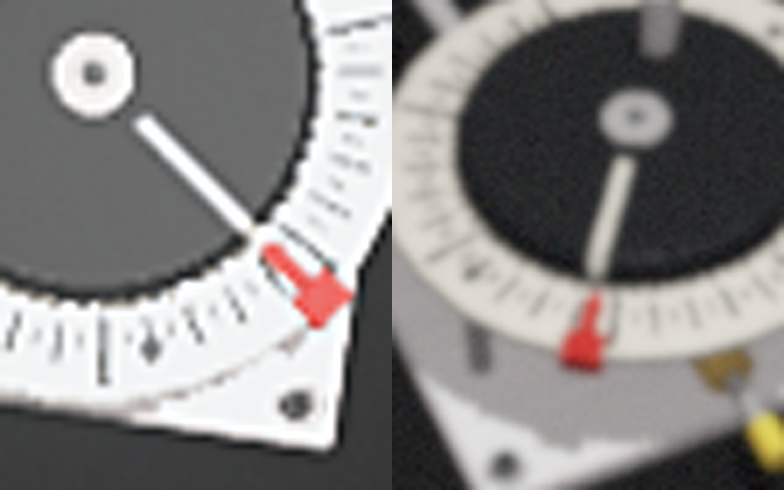

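The mark lines up with the pointer: left crop shows the mark end at (252,232) and the pointer at (270,250) on one radius, with 0.3–0.6° left in the two views. Next I push the lever back to its clamped stop.

Run:
```python
from mv import *
p,A=pose(PIV,.08,86,-.036,.17,-1)
r.movep(p,A); p[2]=.060; r.servo_line(p,.15)
hit=r.servo_line(pose(PIV,.08,86,-.013,.06,-1)[0],.04,until_force=2.0)
t=r.state()["tcp_pos"][:2]; d=float((t-PIV-.08*u(86))@u(176)); print("hit",hit,"d",d); st()
a=arc(PIV,.08,86,153,d,.06,-1,.06,until=16); print("stopped at",a); st()
b=r.state()["tcp_pos"].copy(); b[:2]-=.02*u(146+90); r.servo_line(b,.1); b[2]=.2; r.servo_line(b,.25)
r.move_joints(HOME); st()
from ev import ev
ev(-135); m=look("top4"); print("bearing",ang(m["paddle"]-PIV))
```

```text
hit True d -0.015207576404504208
t 43.19 tcp [0.6295 0.3157 0.06  ] F [-0.2 -1.5  0.1] j [21. 22. 88. -0. 70. 25.]
stopped at 147.41666666666666
t 46.24 tcp [0.5534 0.2977 0.0606] F [ 3.6  4.4 -1.9] j [ 21.  12. 100.   1.  67. -36.]
t 50.68 tcp [ 0.2184 -0.5856  0.2313] F [ 0.9 -0.1 -0.6] j [-76.   3.  92.   0.  85.  -7.]
top ctr [0.6281 0.1886] mark0 112.14 mark -135.82 rider [-135.56, -135.42] [73.0, 64.9] remain [0.26, 0.4] withC: -135.36 [-135.34, -135.18]
scene ctr [0.6274 0.1917] mark0 111.79 mark -135.56 rider [-133.83, -134.98] [79.2, 65.3] remain [1.73, 0.58] withC: -139.87 [-135.61, -137.19]
centre [0.62725632 0.18909508]
rad 0.05486293714870621
blobs(n,ang,r_mm,rspan) [(64, 41.62, 42.7, 18.2), (65, -134.13, 36.4, 31.3)]
rider (62, -134.44, 75.9, np.float64(61.6), np.float64(84.4))
rider_in (16, -134.65)
paddle [0.54251178 0.28404293]
npad 66
yellow [(38, array([0.6421, 0.2836])), (41, array([0.6125, 0.0933]))]
bearing 144.4696153001973
```

View pics/top4.png

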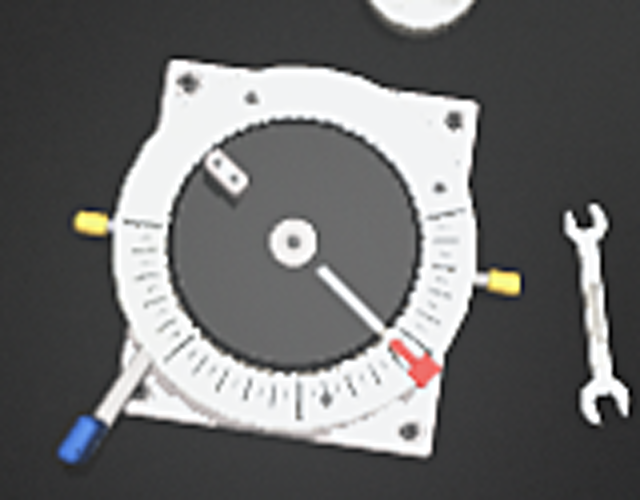

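The picture shows the mark end at (388,335) meeting the pointer at (400,345). The lever is at its clamped stop, 1.4° beyond where it started, and the bystanders have not moved.

```bash
python3 -c "
from workcell import r
r.sign_off()"
```

```text
the job is handed in; nothing more can be done
```

The valve is set to the red rider and clamped, and I handed the job in at about 51 s on the robot clock (limit 72 s). I used the shut fingertips only, pushing one face at a time.

- **Lever to free:** I pushed it over until the force limit stopped it. The paddle bearing then measured 85–86° (86° expected).
- **Dial:** I turned it in three pushes, checking the pictures after each one.
- **Lever to clamped:** I pushed it back until the force limit stopped it. Its final bearing was 144.5°, 1.4° beyond its start. My calculated clamped bearing is 146.2°, and I put the difference down to camera bias on the tall paddle.

**Last checks after clamping:**
- **Alignment:** the mark lies about 0.3–0.4° short of the rider in the top view, and 0.6° short against the rider's inner pointer in the scene view. Clamping did not move the dial.
- **Rider and wrench:** both are where they were.
- **Tin and tube fitting:** the arm worked well away from both. Only the tin's edge was in my last crop, and I did not view the fitting again.

**Disagreement:** in the scene view, the centroid of the whole rider gave 1.7° short. I discounted it because that camera also sees the rider's side face, which shifts the centroid.

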